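# Open the child-resistant cleaner bottle

## Robot

A 7-joint arm with a two-finger parallel gripper is mounted at the origin on the work surface. World frame = base frame: x ahead of the robot, y to its left, z up, the work surface at z = 0. Lengths are in m, angles in rad, forces in N, time in s.
With the tool pointing down it reaches from about 0.4 to 0.9 m from the base axis. Payload 5.6 kg.
Tool frame: the origin (TCP) lies at the very end of the fingers, on their centre line; the grasp point (between the pads) lies 19 mm behind it (bot.tcp_to_grasp is the distance from the TCP to the grasp point, in m); y points along the fingers, z is the direction in which the jaws open and shut, and the axes are right-handed (so a half turn about y gives the same grasp; the last joint's range is limited). The gripper opens to 92 mm and grips with 3 to 60 N. Pads are 20 mm wide; open, the fingers measure 128 mm over their backs; the gripper's body (75 mm by 189 mm) begins 69 mm behind the grasp point.
Start: joints at [-1.164, 0.468, -0.012, 1.603, 0.006, 1.071, -0.056], TCP at [0.283, 0.585, 0.215] pointing down, gripper open.
Joint ranges: [-2.53, 2.53], [-0.31, 2.02], [-1.57, 1.55], [0.28, 2.44], [-1.29, 4.43], [0.15, 1.84], [-2.92, 2.92]. Speed limits (rad/s): [2.57, 2.57, 3.14, 3.14, 3.14, 3.14, 3.14].

## Interface

Orientations are given as a rotation vector (axis times angle).
In Python, from workcell import bot gives the robot as it stands.
- The arm moves only by the tool move_arm, never from a script. Its argument "rows" is a list of rows, each a list of 7 numbers: the shift along the tool's x, y, z in cm, then the turn, a rotation vector about the tool's x, y, z in rad, then the opening, from 0 (shut) to 1 (fully open). In form: [[tx, ty, tz, ax, ay, az, fingers], ...]. A call has 1 to 5 rows; each row shifts and turns the pose as measured when the row begins, along the tool's axes as they then stand; what a row does not reach is not made up. A row lasts 1/12 s, in which the tool goes at most 41.7 mm and 7.16 degrees, less where a joint would pass 70% of its speed; a pose out of reach is approached as far as the arm can. A call is refused whole if a number of a shift passes 4.17 or a number of a turn 0.125, either way. A call with a gripper value outside its range is refused whole. The fingers move at their own pace and stop on an object; the grip force is fixed at half the most. Time passes only in rows, so rows that do not move let the fingers close. It gives the time, the measured TCP pose, the force and the opening at its end, in the units of the state.
- bot.get_obs(): the state, without advancing time (a new reading comes with each control period).
- bot.snapshot(name): name is "scene" or "top"; returns the picture (420x560x3 uint8, red, green, blue); there is no depth.
- bot.calibration(name): a dict with "K" (3x3 intrinsics, pixels), "R" (3x3) and "t" (3): a world point X has camera coordinates R X + t. Camera axes: x right, y down, z forward; pixel columns grow to the right and rows downward; lengths in m; the calibration is good to about 2 mm. A picture is of the moment at which its call begins. calibration takes no time and is no camera call.
- bot.hand_in(): hands the job in, once; it reports no verdict.
The state is a dict: "t": time; "joint_pos": joint angles; "dq": joint speeds; "joint_efforts": joint torques, N m; "ee_pos": TCP position; "tcp_rot": TCP orientation; "contact_force": force on the tool from outside, world axes, zero at the start; "moment": the same for the moment, N m; "width": opening from 0.0 (shut) to 1.0 (fully open).
Only numpy, scipy, OpenCV 4.12 (cv2) and the standard library are available. Lean on these libraries where they do the work, as an engineer would, in place of code of your own. Each camera call takes 0.05 s, during which the arm holds its last target.

## Task

Open the cleaner bottle that leans in the grey stand: its child-resistant cap must be pressed down towards the bottle, along the leaning bottle's axis, and turned anticlockwise while it is held down, past its catches, until it pops up and comes off freely, without forcing it. Then stand the cap on its open rim in the steel tray, setting it down gently rather than dropping it, let go, and leave the things lying around where they are.

Things in the scene. Friction and masses are not known exactly. Their poses are not given: they have to be found in the camera images.
- bottle: White cleaner bottle, 80 mm across, fixed in a grey stand (230 x 130 mm on the table), leaning 30 degrees from vertical, neck towards the robot's side. Origin: centre of its bottom; z axis along the bottle towards the neck (the cap is pressed, turned and lifted along it); y level; x upward, away from the robot. Shoulder ends 132 mm from the origin, neck (46 mm across, under the cap) 184 mm.
- cap: White ribbed round cap on the leaning bottle: 60 mm across, 50 mm tall, hollow, bore 50 mm, top 6 mm thick, 40 to 85 g. Origin: centre of its open lower rim; z axis out through its closed top. Locked, its origin lies 150 mm along the bottle's z axis, axes parallel to the bottle's. 2 mm play to the neck. Unlocked, it must be lifted about 40 mm along the bottle's axis to clear the neck.
- cap_top (a point): Centre of the cap's closed top, 50 mm along the cap's z axis from its origin. A spring under the cap pushes it up: about 7 N at the locked height and 0.9 N more per mm pressed. It turns only while pressed at least 5.5 mm (12 N) and bottoms out hard at 9 to 10 mm (about 15 N). Free turn in a notch about 5 degrees; none clockwise from the start. Never force it: twist under 1 N m, pull under 40 N.
- neck (a point): Point on the bottle's axis, 150 mm from its origin (lower rim of the locked cap). Pressed and turned anticlockwise seen from its top, the cap meets a second notch at 50 degrees (let up there, it rises to the locked height and stays put, so the grip can be moved back), then the way out at 110 degrees (102 to 118), then a hard stop. Let up at the way out, the spring lifts it 5 mm above locked height.
- tray: Shallow square tray of plain steel lying flat, fixed, 140 x 140 mm, rim 18 mm high, walls and floor 4 mm thick. Origin: centre of its underside. A flat black case of screwdriver bits, 110 x 140 x 22 mm, lies on the other side of the stand; tray and case may be on either side.
- upright_bottle: clear plastic bottle, 66 mm across, 165 mm tall, standing upright; origin under its centre. A bystander.
- tape_roll: yellow roll of packing tape lying flat, 100 mm across, 45 mm high; origin under its centre. A bystander.
- blower: dark rubber dust blower bulb standing nozzle up, 54 mm across, 115 mm tall; origin under its centre. A bystander.
- brush: cleaning brush lying flat, 170 mm long; origin under its middle. A bystander.
Mind the look-alikes: they are no part of the job. Of the things that look like the cap, the larger one is meant. There is more than one size of the tray; the one meant has the size given above.

How it is judged:
On the way, in this order (a step that is already met when the one before it is completed fails the run):
1. the cap is pressed at least 4.5 mm down its axis against its spring (z of cap in the frame of bottle below 0.1455 m), for 0.1 s.
2. the unlocked cap is lifted clear of the neck, at least 45 mm above its locked height (z of cap in the frame of bottle above 0.195 m), for 0.1 s.
At the end, for the whole second after the job is handed in: The cap stands on its open rim on the floor of the tray (its origin 1 to 8 mm above the tray's underside, within 60 mm of the tray's centre, upright within 0.1 rad), released and at rest (z of cap in the frame of tray between 0.001 and 0.008 m and horizontal distance between cap and tray below 0.06 m and angle between cap's own z axis and vertical below 0.1 rad and linear speed of cap below 0.02 m/s and contact force between the fingers and cap below 0.1 N); the robot touches nothing.
It fails at once if the cap or bottle is forced: more than 120 N between cap and bottle (contact force between cap and bottle above 120 N).
It fails at once if the cap is dropped over the tray (let go and falling faster than 0.6 m/s) (horizontal distance between cap and tray below 0.12 m and contact force between the fingers and cap below 0.1 N and linear speed of cap above 0.6 m/s).
It fails at once if a bystander is moved more than 30 mm or the upright bottle, tape or blower tips over (distance of any of upright_bottle, tape_roll, blower, brush from where it was at the start of the episode above 0.03 m or angle between any of upright_bottle, tape_roll, blower's own z axis and vertical above 0.5 rad).
It also fails if it takes over 64 s, if anything falls off the work surface, if the arm or the gripper's body presses on something with over 40 N, if the wrist force passes 120 N, or if a joint passes its speed limit or range.

## Working session

There is one attempt and no reset: what is moved stays moved. The work goes in short steps, Python scripts to look and compute and a tool call to move; the robot and the scene stay as the last step left them, time stands still between calls to the robot, and variables do not carry over. Pictures are saved under pics/ and viewed, and the job is handed in when it is done.

Besides the shell and the picture viewer there is one more tool, called after "Call:" as name(argument=value, ...) on one line, values as JSON. move_arm: Moves the arm, as the interface text tells. Its arguments: {"type":"object","properties":{"rows":{"type":"array","items":{"type":"array","items":{"type":"number"}}}},"required":["rows"]}

```bash
ls; mkdir -p pics; python3 - <<'E'
from workcell import bot
import cv2
o=bot.get_obs(); print({k:(v if not hasattr(v,'round') else v) for k,v in o.items()}); print(bot.tcp_to_grasp)
for n in("scene","top"):
    cv2.imwrite(f"pics/{n}0.png",bot.snapshot(n)[:,:,::-1]); c=bot.calibration(n); print(n,c)
E
```

```text
pics
{'t': 0.0, 'joint_pos': array([-1.16400608,  0.46838077, -0.01161108,  1.60363237,  0.00602686,
        1.07140645, -0.05631076]), 'dq': array([ 0.00047208,  0.00062322,  0.00012358, -0.00064241, -0.00014647,
       -0.00120757, -0.00046811]), 'joint_efforts': array([-1.75141981e-04, -5.20560730e+01, -1.24718694e-02, -2.43751645e+01,
       -5.66142204e-02,  1.71242229e-02,  1.61540365e-04]), 'ee_pos': array([0.28241283, 0.58478281, 0.21363442]), 'tcp_rot': array([-1.54363785,  0.35305701, -0.3526498 ]), 'contact_force': array([-0.69228326, -0.33788002,  0.82838348]), 'moment': array([-0.01868604,  0.03081141, -0.00705206]), 'width': 1.0038145995260839}
0.0187
scene {'K': array([[526.75482239,   0.        , 273.83271305],
       [  0.        , 526.75482239, 216.0175773 ],
       [  0.        ,   0.        ,   1.        ]]), 'R': array([[-0.40550817,  0.91401824,  0.01156605],
       [ 0.59783054,  0.27475945, -0.75306433],
       [-0.69149242, -0.2984592 , -0.65784523]]), 't': array([ 0.21218558, -0.18543946,  1.75392054])}
top {'K': array([[483.55860919,   0.        , 281.88746496],
       [  0.        , 483.55860919, 211.90986079],
       [  0.        ,   0.        ,   1.        ]]), 'R': array([[-0.01925505, -0.99947433,  0.02608276],
       [-0.99612594,  0.01693864, -0.08629138],
       [ 0.08580421, -0.02764326, -0.99592846]]), 't': array([-0.01791359,  0.51753078,  1.30577593])}
```

View pics/scene0.png

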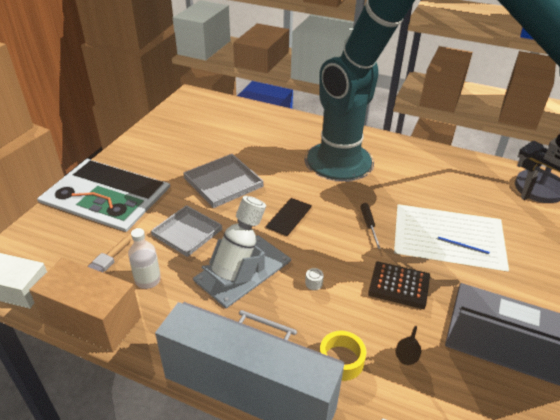

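View pics/top0.png

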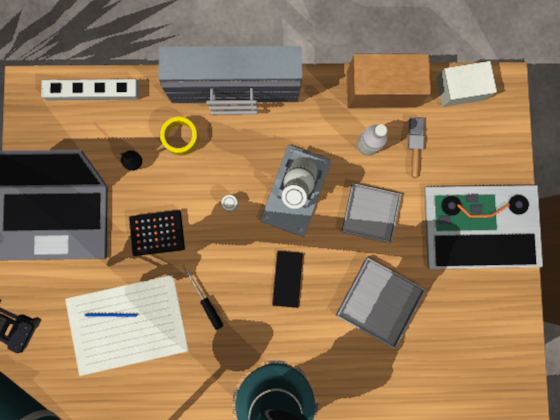

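```bash
cat > h.py <<'E'
import numpy as np, cv2
from workcell import bot
C={n:bot.calibration(n) for n in("scene","top")}
def ray(n,px):
    c=C[n]; d=np.linalg.inv(c["K"])@np.array([px[0],px[1],1.]); R=np.array(c["R"]);t=np.array(c["t"])
    o=-R.T@t; d=R.T@d; return o,d/np.linalg.norm(d)
def onz(n,px,z):
    o,d=ray(n,px); return o+d*(z-o[2])/d[2]
def tri(ps,pt):
    o1,d1=ray("scene",ps);o2,d2=ray("top",pt)
    s=np.linalg.lstsq(np.c_[d1,-d2],o2-o1,rcond=None)[0]
    a=o1+d1*s[0];b=o2+d2*s[1]; return (a+b)/2,np.linalg.norm(a-b)
def proj(n,X):
    c=C[n]; p=np.array(c["K"])@(np.array(c["R"])@np.array(X)+np.array(c["t"])); return p[:2]/p[2]
E
python3 - <<'E'
import cv2
s=cv2.imread('pics/scene0.png');t=cv2.imread('pics/top0.png')
cv2.imwrite('pics/c1.png',cv2.resize(s[180:310,185:345],None,fx=5,fy=5,interpolation=cv2.INTER_CUBIC)[:600,:800])
cv2.imwrite('pics/c2.png',cv2.resize(t[135:245,210:350],None,fx=5,fy=5,interpolation=cv2.INTER_CUBIC))
cv2.imwrite('pics/c3.png',cv2.resize(t[170:360,320:440],None,fx=3,fy=3,interpolation=cv2.INTER_CUBIC))
E
```

```text
(no output)
```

View pics/c1.png

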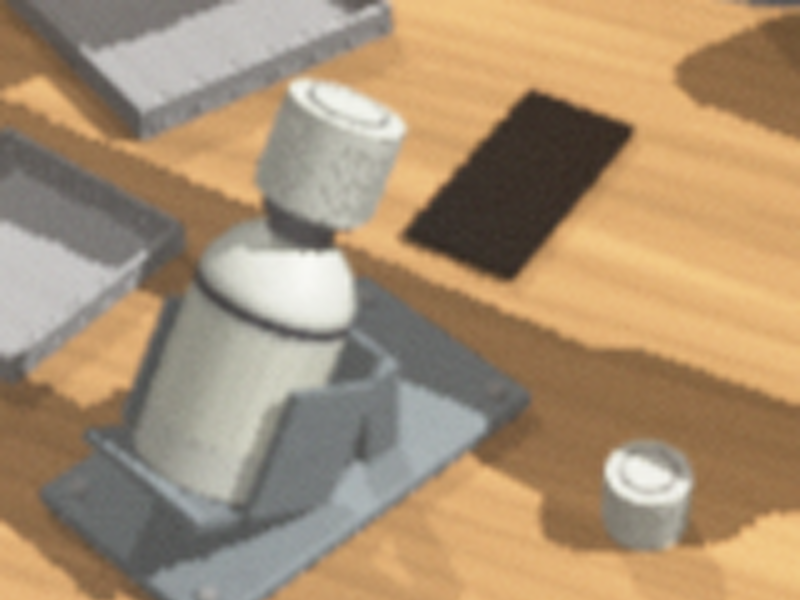

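View pics/c2.png

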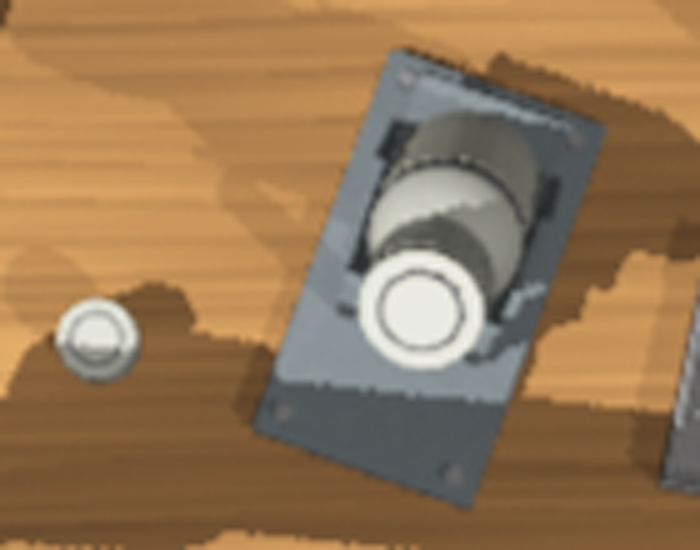

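View pics/c3.png

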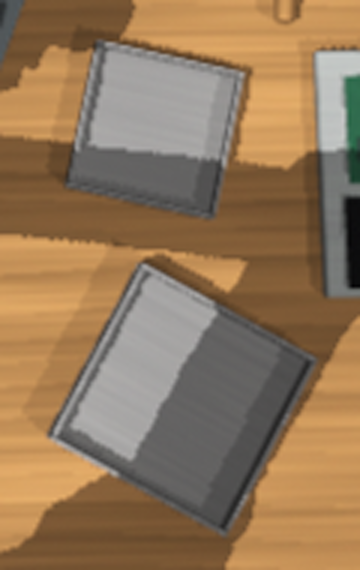

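```bash
python3 - <<'E'
from h import *
f=lambda p,x0,y0,s:(x0+(p[0]+.5)/s-.5,y0+(p[1]+.5)/s-.5)
for nm,cs,z,a in(("small",[(98,40),(247,72),(213,215),(67,186)],.018,(320,170,3)),("large",[(145,262),(315,358),(226,532),(52,435)],.018,(320,170,3)),("stand",[(397,50),(605,128),(470,507),(255,430)],.008,(210,135,5))):
    P=np.array([onz("top",f(c,*a),z) for c in cs]); print(nm,P.round(4).tolist(),[np.linalg.norm(P[i]-P[i-1]).round(4) for i in range(4)],P.mean(0).round(4))
    if nm=="stand":
        e=P[3]-P[0]+P[2]-P[1]; print("yaw dir",e/np.linalg.norm(e),np.degrees(np.arctan2(e[1],e[0])))
t=cv2.imread('pics/top0.png');g=t[180:216,276:312].min(2)
m=(g>185).astype('uint8')
cs,_=cv2.findContours(m,cv2.RETR_EXTERNAL,cv2.CHAIN_APPROX_NONE);c=max(cs,key=len)
e=cv2.fitEllipse(c);print("top ell",e[0][0]+276,e[0][1]+180,e[1:])
s=cv2.imread('pics/scene0.png');g=s[190:215,235:272].min(2)
for th in(185,200,215):
    m=(g>th).astype('uint8');cs,_=cv2.findContours(m,cv2.RETR_EXTERNAL,cv2.CHAIN_APPROX_NONE);c=max(cs,key=len);e=cv2.fitEllipse(c);print(th,e[0][0]+235,e[0][1]+190,e[1:])
print(tri((254.4,200.8),(293.8,196.6)))
E
```

```text
small [[0.5949, -0.225, 0.018], [0.5628, -0.3629, 0.018], [0.431, -0.326, 0.018], [0.4601, -0.1921, 0.018]] [np.float64(0.1388), np.float64(0.1416), np.float64(0.1369), np.float64(0.137)] [ 0.5122 -0.2765  0.018 ]
large [[0.3892, -0.2617, 0.018], [0.2989, -0.4146, 0.018], [0.1452, -0.3267, 0.018], [0.235, -0.1717, 0.018]] [np.float64(0.1785), np.float64(0.1776), np.float64(0.1771), np.float64(0.1791)] [ 0.2671 -0.2937  0.018 ]
stand [[0.708, -0.0514, 0.008], [0.6619, -0.1675, 0.008], [0.4504, -0.0865, 0.008], [0.4952, 0.0317, 0.008]] [np.float64(0.2284), np.float64(0.1249), np.float64(0.2265), np.float64(0.1265)] [ 0.5789 -0.0684  0.008 ]
yaw dir [-0.932722    0.36059626  0.        ] 158.86318120655253
top ell 293.5402317047119 196.62925338745117 ((22.459476470947266, 23.90471839904785), 114.35112762451172)
185 254.78573989868164 202.13702201843262 ((7.210868835449219, 23.7974853515625), 114.87438201904297)
200 254.40323638916016 201.7548770904541 ((6.207858085632324, 21.268217086791992), 114.23042297363281)
215 254.31250762939453 200.29312133789062 ((3.0675551891326904, 13.075580596923828), 111.97021484375)
(array([ 0.53624462, -0.0494926 ,  0.20995227]), np.float64(0.0032156888502499273))
```

```bash
python3 - <<'E'
from h import *
from scipy.spatial.transform import Rotation as Ro
o=bot.get_obs();R=Ro.from_rotvec(o["tcp_rot"]).as_matrix();print("tool axes cols\n",R.round(3))
# upright bottle base in both views, cap of upright bottle
print("upright top tri",tri((137,236),(378.5,131)), "base scene",onz("scene",(146,272),0))
print("tape",onz("top",(178,135),.045),"blower",onz("top",(131,160),.05), "brush",onz("top",(416,146),.01),"smallcap",onz("top",(229,202),.04))
# check predictions
a=np.array([-.9327*.5,.3606*.5,.866]);Ct=np.array([.5362,-.0495,.21])
for d in(0,-.05,-.2): 
    X=Ct+d*a; print(d,X.round(3),proj("scene",X).round(1),proj("top",X).round(1))
E
python3 - <<'E'
import cv2
s=cv2.imread('pics/scene0.png');t=cv2.imread('pics/top0.png')
import numpy as np
cv2.imwrite('pics/c4.png',np.hstack([cv2.resize(s[220:300,110:180],None,fx=5,fy=5),cv2.resize(t[100:180,345:415],None,fx=5,fy=5)]))
E
```

```text
tool axes cols
 [[ 0.901 -0.001  0.435]
 [-0.435 -0.001  0.901]
 [ 0.    -1.    -0.002]]
upright top tri (array([ 0.70750538, -0.27289079,  0.15277708]), np.float64(0.0023744449458620565)) base scene [ 0.68641591 -0.29027377  0.        ]
tape [0.73015921 0.2521993  0.045     ] blower [0.66197749 0.37722262 0.05      ] brush [ 0.69876269 -0.41048725  0.01      ] smallcap [0.54499026 0.1159183  0.04      ]
0 [ 0.536 -0.05   0.21 ] [253.7 200.7] [293.2 196.9]
-0.05 [ 0.56  -0.059  0.167] [246.5 219.1] [295.8 189.5]
-0.2 [ 0.629 -0.086  0.037] [225.6 271.7] [302.5 170.3]
```

View pics/c4.png

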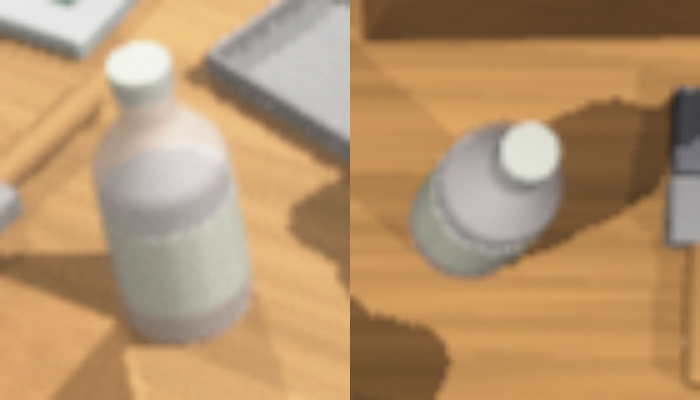

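```bash
cat >> h.py <<'E'
from scipy.spatial.transform import Rotation as Ro, Slerp
a=np.array([-.9327*.5,.3606*.5,.866]);a/=np.linalg.norm(a)
h=np.array([.9327,-.3606,0]);h/=np.linalg.norm(h)
bx=h-a*(h@a);bx/=np.linalg.norm(bx);by=np.cross(a,bx)
Ct=np.array([.5362,-.0495,.21])
def Rt(th):
    z=np.cos(th)*bx+np.sin(th)*by; y=-a; return np.c_[np.cross(y,z),y,z]
def plan(P,R,n):
    o=bot.get_obs();p0=np.array(o["ee_pos"]);R0=Ro.from_rotvec(o["tcp_rot"]);R1=Ro.from_matrix(R)
    d=(R0.inv()*R1).as_rotvec();w=d/n
    out=[];p=p0;Rc=R0
    for i in range(n):
        s=Rc.inv().apply((P-p0)/n)*100; out.append(np.r_[s,w]); Rc=Rc*Ro.from_rotvec(w)
    print("err pos mm",((P-p0)*1000).round(1),"rot deg",np.degrees(np.linalg.norm(d)).round(2))
    for r in out: print(r.round(3).tolist())
def st():
    o=bot.get_obs();R=Ro.from_rotvec(o["tcp_rot"]).as_matrix();p=np.array(o["ee_pos"])
    r=p-Ct
    print("t",round(o["t"],2),"p",p.round(4),"q",np.round(o["joint_pos"],2),"F",np.round(o["contact_force"],1),"M",np.round(o["moment"],2),"w",round(o["width"],3))
    print(" along axis rel cap top mm",round(r@a*1e3,1),"lat bx,by",(r@bx*1e3).round(1),(r@by*1e3).round(1),"Fax",round(np.array(o["contact_force"])@a,1),"Max",round(np.array(o["moment"])@a,2),"tilt",np.degrees(np.arccos(min(1,-R[:,1]@a))).round(2),"theta",np.degrees(np.arctan2(R[:,2]@by,R[:,2]@bx)).round(1))
E
python3 - <<'E'
from h import *
plan(Ct+.08*a,Rt(np.radians(-60)),24); st()
E
```

```text
err pos mm [ 216.5 -619.9   65.5] rot deg 146.6
[1.935, -0.27, -1.934, 0.028, 0.103, -0.006]
[2.125, -0.308, -1.718, 0.028, 0.103, -0.006]
[2.291, -0.34, -1.482, 0.028, 0.103, -0.006]
[2.433, -0.363, -1.229, 0.028, 0.103, -0.006]
[2.547, -0.378, -0.963, 0.028, 0.103, -0.006]
[2.635, -0.385, -0.686, 0.028, 0.103, -0.006]
[2.693, -0.384, -0.401, 0.028, 0.103, -0.006]
[2.722, -0.374, -0.112, 0.028, 0.103, -0.006]
[2.721, -0.357, 0.177, 0.028, 0.103, -0.006]
[2.69, -0.331, 0.465, 0.028, 0.103, -0.006]
[2.629, -0.297, 0.747, 0.028, 0.103, -0.006]
[2.54, -0.256, 1.02, 0.028, 0.103, -0.006]
[2.423, -0.208, 1.282, 0.028, 0.103, -0.006]
[2.28, -0.154, 1.529, 0.028, 0.103, -0.006]
[2.112, -0.094, 1.758, 0.028, 0.103, -0.006]
[1.921, -0.029, 1.967, 0.028, 0.103, -0.006]
[1.709, 0.041, 2.153, 0.028, 0.103, -0.006]
[1.479, 0.113, 2.315, 0.028, 0.103, -0.006]
[1.234, 0.189, 2.45, 0.028, 0.103, -0.006]
[0.975, 0.266, 2.557, 0.028, 0.103, -0.006]
[0.707, 0.345, 2.635, 0.028, 0.103, -0.006]
[0.431, 0.423, 2.682, 0.028, 0.103, -0.006]
[0.152, 0.501, 2.699, 0.028, 0.103, -0.006]
[-0.128, 0.577, 2.685, 0.028, 0.103, -0.006]
t 0.1 p [0.2824 0.5848 0.2137] q [-1.16  0.47 -0.01  1.6   0.01  1.07 -0.06] F [0.3 0.2 0.5] M [-0.02 -0.04 -0.01] w 1.005
 along axis rel cap top mm 236.0 lat bx,by -401.2 500.1 Fax 0.3 Max -0.01 tilt 30.0 theta 86.0
```

Call:
move_arm(rows=[[1.9,-0.6,-1.9,0.028,0.103,-0.006,1],[2.1,-0.6,-1.7,0.028,0.103,-0.006,1],[2.3,-0.6,-1.5,0.028,0.103,-0.006,1],[2.4,-0.4,-1.2,0.028,0.103,-0.006,1],[2.5,-0.4,-1.0,0.028,0.103,-0.006,1]])

```text
t: 0.52
ee_pos: [0.3233, 0.4558, 0.2315]
tcp_rot: [-1.305, 0.702, -0.795]
contact_force: [0.6, -1.4, 0.4]
width: 0.999
```

```bash
python3 -c "
from h import *
st();plan(Ct+.08*a,Rt(np.radians(-60)),20)"
```

```text
t 0.52 p [0.3233 0.4558 0.2315] q [-1.15  0.22  0.12  1.92  0.03  0.87 -0.46] F [ 0.6 -1.4  0.4] M [-0.12  0.14  0.03] w 0.999
 along axis rel cap top mm 209.0 lat bx,by -319.0 394.5 Fax -0.2 Max 0.1 tilt 26.62 theta 55.4
err pos mm [ 175.5 -490.9   47.8] rot deg 115.26
[2.524, -0.345, -0.6, 0.027, 0.097, -0.006]
[2.572, -0.343, -0.344, 0.027, 0.097, -0.006]
[2.595, -0.334, -0.085, 0.027, 0.097, -0.006]
[2.592, -0.318, 0.175, 0.027, 0.097, -0.006]
[2.564, -0.296, 0.433, 0.027, 0.097, -0.006]
[2.512, -0.266, 0.687, 0.027, 0.097, -0.006]
[2.435, -0.231, 0.933, 0.027, 0.097, -0.006]
[2.334, -0.189, 1.169, 0.027, 0.097, -0.006]
[2.211, -0.142, 1.394, 0.027, 0.097, -0.006]
[2.066, -0.09, 1.604, 0.027, 0.097, -0.006]
[1.902, -0.033, 1.798, 0.027, 0.097, -0.006]
[1.719, 0.028, 1.973, 0.027, 0.097, -0.006]
[1.52, 0.092, 2.129, 0.027, 0.097, -0.006]
[1.307, 0.159, 2.262, 0.027, 0.097, -0.006]
[1.081, 0.228, 2.373, 0.027, 0.097, -0.006]
[0.846, 0.298, 2.459, 0.027, 0.097, -0.006]
[0.603, 0.369, 2.52, 0.027, 0.097, -0.006]
[0.355, 0.44, 2.556, 0.027, 0.097, -0.006]
[0.104, 0.51, 2.565, 0.027, 0.097, -0.006]
[-0.147, 0.579, 2.548, 0.027, 0.097, -0.006]
```

Call:
move_arm(rows=[[2.5,-0.35,-0.6,0.027,0.097,-0.006,1],[2.55,-0.35,-0.35,0.027,0.097,-0.006,1],[2.6,-0.35,-0.1,0.027,0.097,-0.006,1],[2.6,-0.3,0.2,0.027,0.097,-0.006,1],[2.55,-0.3,0.4,0.027,0.097,-0.006,1]])

```text
t: 0.93
ee_pos: [0.3661, 0.3241, 0.2425]
tcp_rot: [-0.993, 1.01, -1.201]
contact_force: [0.5, -0.0, 0.4]
width: 0.996
```

Call:
move_arm(rows=[[2.5,-0.3,0.7,0.027,0.097,-0.006,1],[2.4,-0.2,0.9,0.027,0.097,-0.006,1],[2.3,-0.2,1.2,0.027,0.097,-0.006,1],[2.2,-0.1,1.4,0.027,0.097,-0.006,1],[2.1,-0.1,1.6,0.027,0.097,-0.006,1]])

```text
t: 1.35
ee_pos: [0.405, 0.1924, 0.2533]
tcp_rot: [-0.603, 1.284, -1.573]
contact_force: [0.4, -0.1, -0.5]
width: 1.0
```

```bash
python3 -c "
from h import *
st();plan(Ct+.08*a,Rt(np.radians(-60)),10)"
```

```text
t 1.35 p [0.405  0.1924 0.2533] q [-0.99 -0.14  0.3   2.29  0.39  0.7  -1.41] F [ 0.4 -0.1 -0.5] M [-0.14  0.38 -0.03] w 1.0
 along axis rel cap top mm 142.3 lat bx,by -159.9 178.4 Fax -0.7 Max 0.11 tilt 14.14 theta -6.4
err pos mm [  93.9 -227.5   26. ] rot deg 54.48
[1.615, 0.02, 1.875, 0.025, 0.092, -0.005]
[1.437, 0.076, 2.014, 0.025, 0.092, -0.005]
[1.246, 0.135, 2.134, 0.025, 0.092, -0.005]
[1.045, 0.195, 2.235, 0.025, 0.092, -0.005]
[0.836, 0.257, 2.315, 0.025, 0.092, -0.005]
[0.62, 0.319, 2.375, 0.025, 0.092, -0.005]
[0.399, 0.382, 2.413, 0.025, 0.092, -0.005]
[0.175, 0.444, 2.428, 0.025, 0.092, -0.005]
[-0.05, 0.505, 2.422, 0.025, 0.092, -0.005]
[-0.273, 0.565, 2.394, 0.025, 0.092, -0.005]
```

Call:
move_arm(rows=[[1.6,0,1.9,0.025,0.092,-0.005,1],[1.4,0.1,2.0,0.025,0.092,-0.005,1],[1.2,0.1,2.1,0.025,0.092,-0.005,1],[1.0,0.2,2.2,0.025,0.092,-0.005,1],[0.8,0.2,2.3,0.025,0.092,-0.005,1]])

```text
t: 1.77
ee_pos: [0.45, 0.0725, 0.2665]
tcp_rot: [-0.157, 1.511, -1.879]
contact_force: [1.1, -0.3, 0.4]
width: 1.003
```

```bash
python3 -c "
from h import *
st();plan(Ct+.08*a,Rt(np.radians(-60)),5)"
```

```text
t 1.77 p [0.45   0.0725 0.2665] q [-0.8  -0.19  0.35  2.32  0.53  0.67 -1.76] F [ 1.1 -0.3  0.4] M [0.06 0.55 0.03] w 1.003
 along axis rel cap top mm 111.1 lat bx,by -79.5 82.7 Fax -0.3 Max 0.09 tilt 6.92 theta -35.1
err pos mm [  48.9 -107.6   12.8] rot deg 25.72
[0.456, 0.345, 2.308, 0.024, 0.086, -0.004]
[0.254, 0.402, 2.33, 0.024, 0.086, -0.004]
[0.051, 0.459, 2.332, 0.024, 0.086, -0.004]
[-0.152, 0.515, 2.316, 0.024, 0.086, -0.004]
[-0.353, 0.57, 2.281, 0.024, 0.086, -0.004]
```

Call:
move_arm(rows=[[0.5,0.3,2.3,0.024,0.086,-0.004,1],[0.25,0.4,2.3,0.024,0.086,-0.004,1],[0.05,0.45,2.3,0.024,0.086,-0.004,1],[-0.15,0.5,2.3,0.024,0.086,-0.004,1],[-0.35,0.55,2.3,0.024,0.086,-0.004,1]])

```text
t: 2.18
ee_pos: [0.4963, -0.0418, 0.2793]
tcp_rot: [0.333, 1.676, -2.116]
contact_force: [0.0, 0.8, 0.3]
width: 1.001
```

Call:
move_arm(rows=[[0,0,0,0,0,0,1]])

```text
t: 2.27
ee_pos: [0.4969, -0.0451, 0.2796]
tcp_rot: [0.341, 1.677, -2.121]
contact_force: [0.1, 0.1, 0.1]
width: 1.003
```

```bash
python3 -c "
from h import *
st();plan(Ct+.08*a,Rt(np.radians(-60)),1);plan(Ct+.01*a,Rt(np.radians(-60)),3)
cv2.imwrite('pics/top1.png',cv2.resize(bot.snapshot('top')[130:270,210:370,::-1],None,fx=4,fy=4))
cv2.imwrite('pics/scene1.png',cv2.resize(bot.snapshot('scene')[130:290,170:350,::-1],None,fx=3.7,fy=3.7))"
```

```text
t 2.27 p [ 0.4969 -0.0451  0.2796] q [-0.63 -0.14  0.45  2.27  0.59  0.62 -2.04] F [0.1 0.1 0.1] M [ 0.17  0.57 -0.01] w 1.003
 along axis rel cap top mm 79.4 lat bx,by 1.7 -10.0 Fax 0.1 Max 0.02 tilt 0.58 theta -61.6
err pos mm [ 1.9 10.  -0.3] rot deg 1.73
[-0.325, -0.069, -0.964, -0.009, -0.028, 0.005]
err pos mm [ 34.6  -2.6 -61. ] rot deg 1.73
[-0.12, 2.31, -0.342, -0.003, -0.009, 0.002]
[-0.12, 2.311, -0.334, -0.003, -0.009, 0.002]
[-0.119, 2.312, -0.326, -0.003, -0.009, 0.002]
```

Call:
move_arm(rows=[[-0.33,0,-0.96,-0.009,-0.028,0.005,1],[0,0.5,0,0,0,0,1]])

```text
t: 2.53
ee_pos: [0.5001, -0.0306, 0.2736]
tcp_rot: [0.296, 1.665, -2.095]
contact_force: [0.7, 0.1, -0.1]
width: 1.0
```

```bash
python3 -c "
from h import *
st();plan(Ct+.01*a,Rt(np.radians(-60)),3)
cv2.imwrite('pics/top2.png',cv2.resize(bot.snapshot('top')[130:270,210:370,::-1],None,fx=4,fy=4))
cv2.imwrite('pics/scene2.png',cv2.resize(bot.snapshot('scene')[130:290,170:350,::-1],None,fx=3.7,fy=3.7))"
```

```text
t 2.53 p [ 0.5001 -0.0306  0.2736] q [-0.65 -0.13  0.44  2.28  0.58  0.6  -2.02] F [ 0.7  0.1 -0.1] M [0.14 0.53 0.03] w 1.0
 along axis rel cap top mm 75.3 lat bx,by -3.2 4.6 Fax -0.3 Max 0.05 tilt 0.4 theta -59.2
err pos mm [ 31.4 -17.1 -54.9] rot deg 0.86
[-0.011, 2.174, 0.202, 0.002, 0.004, -0.001]
[-0.013, 2.174, 0.197, 0.002, 0.004, -0.001]
[-0.015, 2.175, 0.192, 0.002, 0.004, -0.001]
```

View pics/scene2.png

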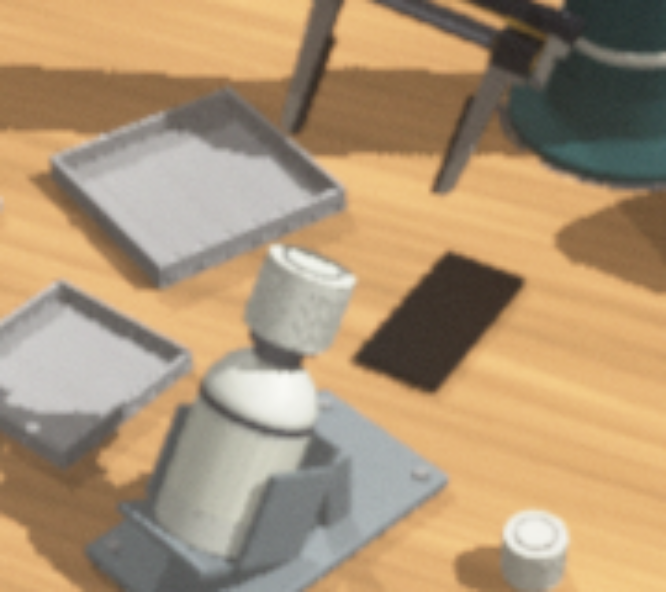

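View pics/top2.png

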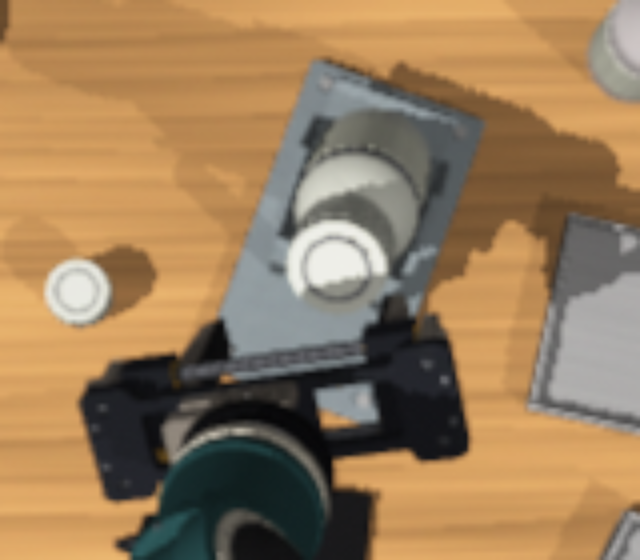

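Call:
move_arm(rows=[[0,2.17,0.2,0.002,0.004,0,1],[0,2.17,0.2,0,0.004,0,1],[0,1.6,0.15,0,0,0,1],[0,0,0,0,0,0,1]])

```text
t: 2.97
ee_pos: [0.5291, -0.0444, 0.2212]
tcp_rot: [0.301, 1.667, -2.094]
contact_force: [0.1, 0.7, -0.3]
width: 0.999
```

```bash
python3 -c "
from h import *
st();plan(Ct-.034*a,Rt(np.radians(-60)),4)
o=bot.get_obs();R=Ro.from_rotvec(o['tcp_rot']).as_matrix();p=np.array(o['ee_pos'])
for n in('scene','top'): print(n,proj(n,p),proj(n,p+.046*R[:,2]),proj(n,p-.046*R[:,2]))
cv2.imwrite('pics/top3.png',cv2.resize(bot.snapshot('top')[150:250,230:350,::-1],None,fx=5,fy=5))
cv2.imwrite('pics/scene3.png',cv2.resize(bot.snapshot('scene')[150:260,190:310,::-1],None,fx=5,fy=5))"
```

```text
t 2.97 p [ 0.5291 -0.0444  0.2212] q [-0.62  0.03  0.51  2.29  0.56  0.41 -1.98] F [ 0.1  0.7 -0.3] M [0.13 0.6  0.01] w 0.999
 along axis rel cap top mm 14.0 lat bx,by -1.7 2.1 Fax -0.2 Max 0.06 tilt 0.44 theta -59.5
err pos mm [ 23.  -11.2 -40.7] rot deg 0.7
[-0.007, 1.199, 0.077, 0.002, 0.002, -0.001]
[-0.008, 1.199, 0.075, 0.002, 0.002, -0.001]
[-0.009, 1.199, 0.073, 0.002, 0.002, -0.001]
[-0.01, 1.199, 0.07, 0.002, 0.002, -0.001]
scene [256.88455354 195.89588343] [239.21105766 188.4322126 ] [274.62694423 203.38864914]
top [291.31894723 199.38610233] [310.57087978 196.49285675] [272.39483822 202.23008147]
```

View pics/scene3.png

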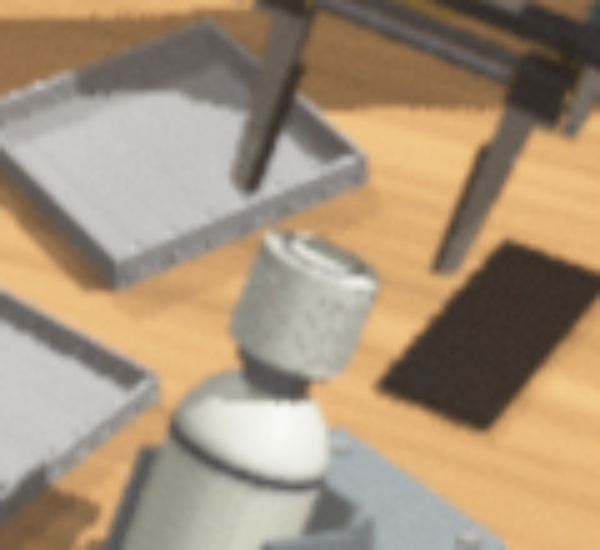

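View pics/top3.png

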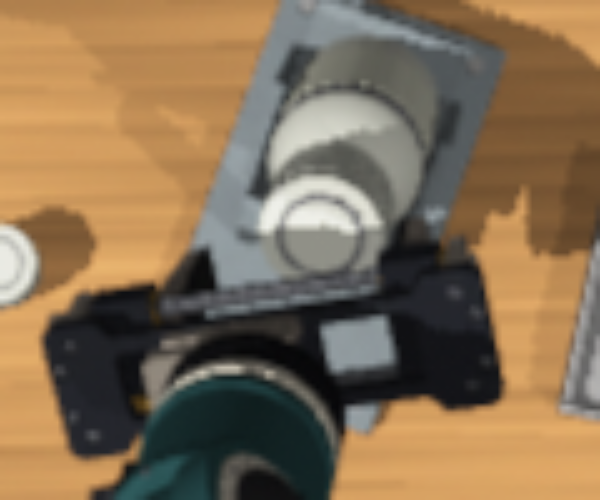

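Call:
move_arm(rows=[[0,1.2,0.1,0.002,0.002,0,1],[0,1.2,0.1,0,0,0,1],[0,1.2,0.1,0,0,0,1],[0,1.2,0.05,0,0,0,1],[0,0,0,0,0,0,0.8]])

```text
t: 3.48
ee_pos: [0.5543, -0.0511, 0.1867]
tcp_rot: [0.309, 1.666, -2.081]
contact_force: [0.3, 0.3, 0.4]
width: 0.946
```

```bash
python3 -c "
from h import *
st();plan(Ct-.034*a,Rt(np.radians(-60)),1)
cv2.imwrite('pics/top4.png',cv2.resize(bot.snapshot('top')[150:250,230:350,::-1],None,fx=5,fy=5))
cv2.imwrite('pics/scene4.png',cv2.resize(bot.snapshot('scene')[150:260,190:310,::-1],None,fx=5,fy=5))"
```

```text
t 3.48 p [ 0.5543 -0.0511  0.1867] q [-0.57  0.15  0.52  2.28  0.5   0.27 -1.93] F [0.3 0.3 0.4] M [0.06 0.64 0.  ] w 0.946
 along axis rel cap top mm -28.9 lat bx,by 3.5 5.1 Fax 0.3 Max 0.09 tilt 1.08 theta -59.5
err pos mm [-2.3 -4.6 -6.2] rot deg 1.2
[0.568, 0.5, 0.264, 0.012, 0.009, -0.015]
```

View pics/scene4.png

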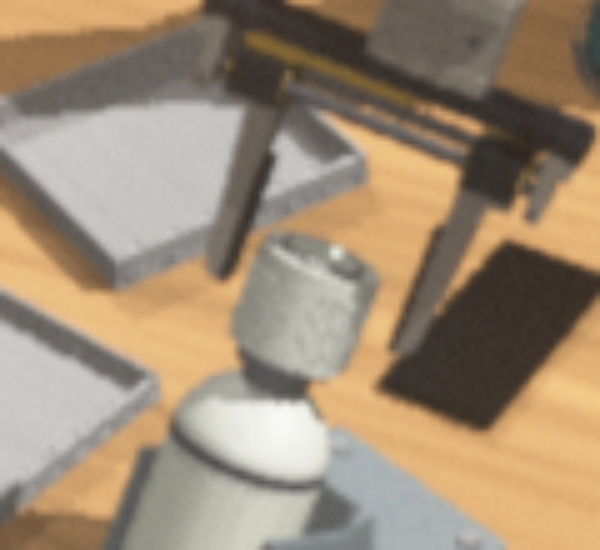

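View pics/top4.png

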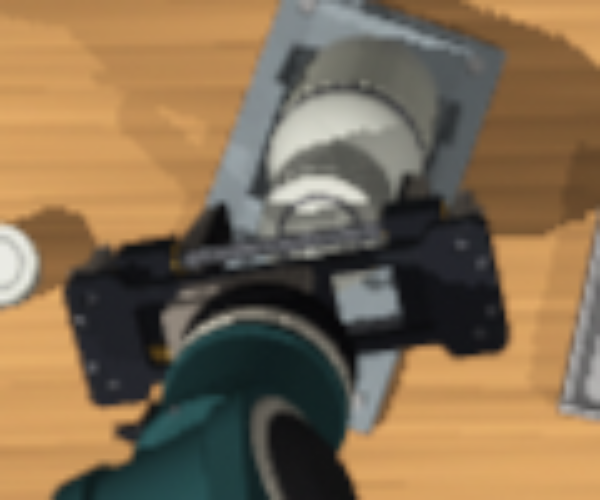

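Call:
move_arm(rows=[[0.57,0.1,0.3,0.012,-0.05,-0.015,0.98],[0,0,0.1,0,-0.11,0,1],[0,0,0,0,-0.11,0,1],[0,0,0,0,-0.11,0,1],[0,0,0,0,0,0,1]])

```text
t: 4.0
ee_pos: [0.5506, -0.0534, 0.1915]
tcp_rot: [-0.105, 1.42, -1.995]
contact_force: [0.2, -0.9, 0.3]
width: 0.999
```

```bash
python3 -c "
from h import *
st();plan(Ct-.034*a,Rt(np.radians(-45)),1)"
```

```text
t 4.0 p [ 0.5506 -0.0534  0.1915] q [-0.51  0.13  0.45  2.28  0.56  0.3  -1.59] F [ 0.2 -0.9  0.3] M [ 0.19  0.6  -0.04] w 0.999
 along axis rel cap top mm -23.4 lat bx,by 3.6 1.5 Fax 0.0 Max -0.02 tilt 0.54 theta -36.8
err pos mm [  1.5  -2.2 -11. ] rot deg 8.25
[0.345, 1.055, -0.199, -0.001, 0.144, -0.009]
```

Call:
move_arm(rows=[[0.35,0.7,-0.2,0,0,-0.009,1],[0,0.4,0,0,0,0,1],[0,0,0,0,0,0,1]])

```text
t: 4.25
ee_pos: [0.5528, -0.055, 0.1819]
tcp_rot: [-0.1, 1.426, -2.003]
contact_force: [-0.8, -0.1, -0.6]
width: 0.998
```

```bash
python3 -c "
from h import *
st();plan(Ct-.034*a,Rt(np.radians(-37)),1)"
```

```text
t 4.25 p [ 0.5528 -0.055   0.1819] q [-0.51  0.15  0.46  2.28  0.57  0.28 -1.61] F [-0.8 -0.1 -0.6] M [0.15 0.58 0.03] w 0.998
 along axis rel cap top mm -33.1 lat bx,by 1.1 0.9 Fax -0.1 Max 0.06 tilt 0.27 theta -37.3
err pos mm [-0.8 -0.6 -1.4] rot deg 0.38
[0.135, 0.093, -0.036, -0.002, -0.005, -0.004]
```

Well centred. Close on the cap.

Call:
move_arm(rows=[[0.1,0.1,0,0,0,0,0.75],[0,0,0,0,0,0,0.6],[0,0,0,0,0,0,0.5],[0,0,0,0,0,0,0.3],[0,0,0,0,0,0,0]])

```text
t: 4.67
ee_pos: [0.5524, -0.0565, 0.1803]
tcp_rot: [-0.097, 1.428, -2.006]
contact_force: [1.8, -6.2, 3.8]
width: 0.658
```

```bash
python3 -c "
from h import *
st()"
```

```text
t 4.67 p [ 0.5524 -0.0565  0.1803] q [-0.51  0.16  0.46  2.28  0.57  0.28 -1.61] F [ 1.8 -6.2  3.8] M [-1.22 -0.18 -0.57] w 0.658
 along axis rel cap top mm -34.6 lat bx,by 0.4 -0.6 Fax 1.3 Max 0.05 tilt 0.22 theta -37.5
```

Call:
move_arm(rows=[[0,0,0,0,0,0,0],[0,0,0,0,0,0,0]])

```text
t: 4.83
ee_pos: [0.5525, -0.0567, 0.1804]
tcp_rot: [-0.096, 1.428, -2.006]
contact_force: [1.6, 0.7, -0.7]
width: 0.65
```

```bash
cat >> h.py <<'E'
def ft():
    o=bot.get_obs();R=Ro.from_rotvec(o["tcp_rot"]).as_matrix();print(" tool F",(R.T@o["contact_force"]).round(1),"tool M",(R.T@o["moment"]).round(2))
E
python3 -c "
from h import *
st();ft()"
```

```text
t 4.83 p [ 0.5525 -0.0567  0.1804] q [-0.51  0.16  0.46  2.28  0.57  0.28 -1.61] F [ 1.6  0.7 -0.7] M [0.21 0.6  0.04] w 0.65
 along axis rel cap top mm -34.6 lat bx,by 0.6 -0.8 Fax -1.2 Max 0.05 tilt 0.23 theta -37.5
 tool F [-1.4  1.2 -0.1] tool M [-0.5  -0.05 -0.38]
```

Call:
move_arm(rows=[[0,0.25,0,0,0,0,0],[0,0.25,0,0,0,0,0],[0,0.2,0,0,0,0,0]])

```text
t: 5.08
ee_pos: [0.5555, -0.0578, 0.1749]
tcp_rot: [-0.096, 1.429, -2.006]
contact_force: [-6.8, 1.1, 9.1]
width: 0.654
```

```bash
python3 -c "
from h import *
st();ft()"
```

```text
t 5.08 p [ 0.5555 -0.0578  0.1749] q [-0.5   0.18  0.46  2.28  0.57  0.26 -1.61] F [-6.8  1.1  9.1] M [-0.05  0.94 -0.16] w 0.654
 along axis rel cap top mm -40.9 lat bx,by 0.6 -0.7 Fax 11.3 Max 0.05 tilt 0.24 theta -37.5
 tool F [  1.9 -11.3  -0.1] tool M [-0.43 -0.06 -0.85]
```

Call:
move_arm(rows=[[0,0.15,0,0,0,0,0],[0,0.05,0,0,0,0,0]])

```text
t: 5.25
ee_pos: [0.5562, -0.0581, 0.1735]
tcp_rot: [-0.095, 1.429, -2.006]
contact_force: [-8.3, 2.0, 10.5]
width: 0.652
```

```bash
python3 -c "
from h import *
st();ft()"
```

```text
t 5.25 p [ 0.5562 -0.0581  0.1735] q [-0.5   0.18  0.46  2.28  0.57  0.26 -1.61] F [-8.3  2.  10.5] M [-0.05  0.98 -0.12] w 0.652
 along axis rel cap top mm -42.5 lat bx,by 0.6 -0.8 Fax 13.3 Max 0.09 tilt 0.24 theta -37.5
 tool F [  2.2 -13.3  -0.9] tool M [-0.46 -0.09 -0.87]
```

Call:
move_arm(rows=[[0,0.03,0,0,-0.05,0,0],[0,0.03,0,0,-0.06,0,0],[0,0.03,0,0,-0.06,0,0]])

```text
t: 5.5
ee_pos: [0.5564, -0.0578, 0.1739]
tcp_rot: [-0.263, 1.318, -1.945]
contact_force: [-8.1, 0.9, 9.9]
width: 0.651
```

```bash
python3 -c "
from h import *
st();ft()"
```

```text
t 5.5 p [ 0.5564 -0.0578  0.1739] q [-0.46  0.18  0.42  2.28  0.59  0.26 -1.46] F [-8.1  0.9  9.9] M [ 0.07  0.96 -0.2 ] w 0.651
 along axis rel cap top mm -42.2 lat bx,by 0.9 -0.4 Fax 12.5 Max -0.04 tilt 0.27 theta -27.6
 tool F [  2.7 -12.5  -0.6] tool M [-0.65  0.04 -0.73]
```

Call:
move_arm(rows=[[0,0.06,0,0,-0.07,0,0],[0,0.05,0,0,-0.08,0,0],[0,0.05,0,0,-0.08,0,0],[0,0.05,0,0,-0.08,0,0]])

```text
t: 5.83
ee_pos: [0.5571, -0.0572, 0.174]
tcp_rot: [-0.55, 1.105, -1.81]
contact_force: [-7.6, 1.1, 9.9]
width: 0.653
```

```bash
python3 -c "
from h import *
st();ft()"
```

```text
t 5.83 p [ 0.5571 -0.0572  0.174 ] q [-0.4   0.18  0.34  2.27  0.64  0.27 -1.18] F [-7.6  1.1  9.9] M [ 0.02  1.04 -0.15] w 0.653
 along axis rel cap top mm -42.4 lat bx,by 1.3 0.3 Fax 12.3 Max 0.05 tilt 0.38 theta -9.1
 tool F [  1.8 -12.4  -1.2] tool M [-0.9  -0.04 -0.53]
```

Call:
move_arm(rows=[[0,0.06,-0.05,0,-0.08,0,0],[0,0.05,0,0,-0.08,0,0],[0,0.06,-0.05,0,-0.08,0,0],[0,0.05,0,0,-0.08,0,0]])

```text
t: 6.17
ee_pos: [0.5571, -0.0569, 0.1738]
tcp_rot: [-0.817, 0.874, -1.644]
contact_force: [-8.3, 2.2, 9.4]
width: 0.649
```

```bash
python3 -c "
from h import *
st();ft();plan(Ct-.0425*a,Rt(np.radians(20)),1)"
```

```text
t 6.17 p [ 0.5571 -0.0569  0.1738] q [-0.34  0.18  0.27  2.27  0.68  0.27 -0.89] F [-8.3  2.2  9.4] M [ 0.02  1.09 -0.18] w 0.649
 along axis rel cap top mm -42.5 lat bx,by 1.1 0.6 Fax 12.4 Max 0.03 tilt 0.5 theta 10.1
 tool F [  0.4 -12.4  -2.7] tool M [-1.08 -0.03 -0.23]
err pos mm [-1.1 -0.2 -0.6] rot deg 9.95
[0.042, 0.001, -0.121, -0.008, -0.173, -0.002]
```

Call:
move_arm(rows=[[0,0.06,-0.08,-0.004,-0.08,0,0],[0,0.06,-0.05,-0.003,-0.08,0,0],[0,0.05,-0.03,0,-0.08,0,0]])

```text
t: 6.42
ee_pos: [0.5568, -0.0569, 0.1737]
tcp_rot: [-1.001, 0.702, -1.5]
contact_force: [-8.2, 0.6, 10.3]
width: 0.651
```

```bash
python3 -c "
from h import *
st();ft();plan(Ct-.0425*a,Rt(np.radians(35)),1)"
```

```text
t 6.42 p [ 0.5568 -0.0569  0.1737] q [-0.28  0.18  0.21  2.27  0.69  0.28 -0.65] F [-8.2  0.6 10.3] M [ 0.02  0.93 -0.23] w 0.651
 along axis rel cap top mm -42.4 lat bx,by 0.8 0.5 Fax 12.8 Max -0.04 tilt 0.26 theta 24.4
 tool F [  1.4 -12.9  -2.5] tool M [-0.95  0.04  0.  ]
err pos mm [-0.8 -0.3 -0.5] rot deg 10.6
[0.016, 0.009, -0.091, -0.004, -0.185, -0.002]
```

Call:
move_arm(rows=[[0,0.06,-0.06,-0.003,-0.08,0,0],[0,0.06,-0.05,0,-0.08,0,0],[0,0.05,-0.03,0,-0.08,0,0],[0,0.06,-0.03,0,-0.08,0,0]])

```text
t: 6.75
ee_pos: [0.5566, -0.057, 0.1737]
tcp_rot: [-1.214, 0.462, -1.291]
contact_force: [-7.3, 1.4, 9.8]
width: 0.652
```

```bash
python3 -c "
from h import *
st();ft();plan(Ct-.0425*a,Rt(np.radians(55)),1)"
```

```text
t 6.75 p [ 0.5566 -0.057   0.1737] q [-0.22  0.18  0.15  2.26  0.73  0.29 -0.35] F [-7.3  1.4  9.8] M [ 0.05  0.96 -0.27] w 0.652
 along axis rel cap top mm -42.3 lat bx,by 0.7 0.4 Fax 12.2 Max -0.09 tilt 0.29 theta 43.5
 tool F [ -0.  -12.2  -1.9] tool M [-0.93  0.09  0.34]
err pos mm [-0.6 -0.2 -0.5] rot deg 11.48
[-0.019, 0.022, -0.074, -0.005, -0.2, 0.0]
```

Call:
move_arm(rows=[[0,0.07,-0.05,-0.003,-0.08,0,0],[0,0.06,-0.04,0,-0.08,0,0],[0,0.06,-0.03,0,-0.08,0,0],[0,0.06,-0.03,0,-0.06,0,0]])

```text
t: 7.08
ee_pos: [0.5564, -0.0572, 0.1736]
tcp_rot: [-1.389, 0.234, -1.075]
contact_force: [-7.8, 1.9, 10.8]
width: 0.654
```

```bash
python3 -c "
from h import *
st();ft();plan(Ct-.0425*a,Rt(np.radians(72)),1)"
```

```text
t 7.08 p [ 0.5564 -0.0572  0.1736] q [-0.17  0.18  0.09  2.26  0.76  0.3  -0.06] F [-7.8  1.9 10.8] M [ 0.12  0.93 -0.27] w 0.654
 along axis rel cap top mm -42.3 lat bx,by 0.5 0.1 Fax 13.3 Max -0.12 tilt 0.29 theta 61.6
 tool F [ -0.8 -13.3  -1.6] tool M [-0.72  0.12  0.64]
err pos mm [-0.4  0.  -0.4] rot deg 10.45
[-0.039, 0.015, -0.033, -0.005, -0.182, 0.002]
```

Call:
move_arm(rows=[[0,0.07,-0.03,-0.003,-0.08,0,0],[0,0.06,0,0,-0.06,0,0],[0,0.06,0,0,-0.03,0,0]])

```text
t: 7.33
ee_pos: [0.5565, -0.0573, 0.1735]
tcp_rot: [-1.477, 0.104, -0.945]
contact_force: [-8.3, 1.2, 11.5]
width: 0.65
```

```bash
python3 -c "
from h import *
st();ft();
cv2.imwrite('pics/scene5.png',cv2.resize(bot.snapshot('scene')[150:260,190:310,::-1],None,fx=5,fy=5))"
```

```text
t 7.33 p [ 0.5565 -0.0573  0.1735] q [-0.14  0.18  0.06  2.26  0.77  0.31  0.1 ] F [-8.3  1.2 11.5] M [ 0.05  1.04 -0.22] w 0.65
 along axis rel cap top mm -42.5 lat bx,by 0.6 0.0 Fax 14.1 Max -0.03 tilt 0.23 theta 71.8
 tool F [ -0.7 -14.1  -2.2] tool M [-0.69  0.03  0.81]
```

View pics/scene5.png

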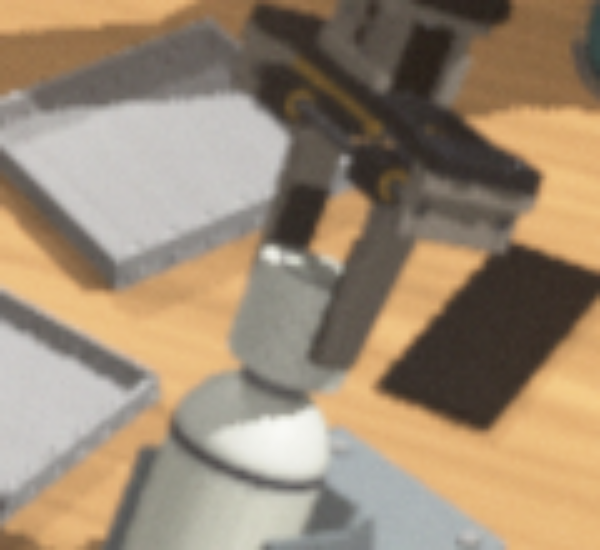

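Call:
move_arm(rows=[[0,-0.3,0,0,0,0,0],[0,-0.3,0,0,0,0,0],[0,-0.3,0,0,0,0,0],[0,-0.2,0,0,0,0,0]])

```text
t: 7.72
ee_pos: [0.5509, -0.0551, 0.1841]
tcp_rot: [-1.477, 0.103, -0.945]
contact_force: [-0.8, -0.4, 0.8]
width: 0.649
```

```bash
python3 -c "
from h import *
st();ft()"
```

```text
t 7.72 p [ 0.5509 -0.0551  0.1841] q [-0.13  0.15  0.04  2.26  0.74  0.33  0.13] F [-0.8 -0.4  0.8] M [ 0.06  0.5  -0.07] w 0.649
 along axis rel cap top mm -30.2 lat bx,by 0.7 0.0 Fax 1.0 Max -0.0 tilt 0.26 theta 71.8
 tool F [ 0.1 -1.  -0.7] tool M [-0.29  0.    0.42]
```

Call:
move_arm(rows=[[0,-0.5,0,0,0,0,0],[0,-0.8,0,0,0,0,0],[0,-0.8,0,0,0,0,0]])

```text
t: 7.97
ee_pos: [0.5402, -0.0516, 0.202]
tcp_rot: [-1.479, 0.105, -0.944]
contact_force: [1.0, -0.9, -0.8]
width: 0.65
```

```bash
python3 -c "
from h import *
st();ft()"
```

```text
t 7.97 p [ 0.5402 -0.0516  0.202 ] q [-0.12  0.1   0.01  2.26  0.67  0.38  0.2 ] F [ 1.  -0.9 -0.8] M [-0.01  0.25 -0.03] w 0.65
 along axis rel cap top mm -9.2 lat bx,by -0.1 -0.5 Fax -1.3 Max 0.03 tilt 0.13 theta 71.8
 tool F [ 0.8  1.3 -0.2] tool M [-0.17 -0.03  0.19]
```

Free, no pull. Keep lifting to well past 45 mm.

Call:
move_arm(rows=[[0,-1.2,0,0,0,0,0],[0,-1.5,0,0,0,0,0],[0,-1.5,0,0,0,0,0],[0,-1.5,0,0,0,0,0],[0,-0.5,0,0,0,0,0]])

```text
t: 8.38
ee_pos: [0.5078, -0.0384, 0.259]
tcp_rot: [-1.478, 0.106, -0.941]
contact_force: [-0.2, -0.8, -0.3]
width: 0.651
```

```bash
python3 -c "
from h import *
st();ft()
cv2.imwrite('pics/scene6.png',cv2.resize(bot.snapshot('scene')[120:260,170:310,::-1],None,fx=4,fy=4))
cv2.imwrite('pics/top6.png',cv2.resize(bot.snapshot('top')[120:280,230:420,::-1],None,fx=3.5,fy=3.5))"
```

```text
t 8.38 p [ 0.5078 -0.0384  0.259 ] q [-0.12 -0.05 -0.03  2.26  0.51  0.53  0.34] F [-0.2 -0.8 -0.3] M [ 0.14  0.55 -0.06] w 0.651
 along axis rel cap top mm 57.7 lat bx,by -1.9 0.1 Fax -0.3 Max -0.02 tilt 0.09 theta 71.9
 tool F [ 0.2  0.3 -0.8] tool M [-0.26  0.02  0.51]
```

View pics/scene6.png

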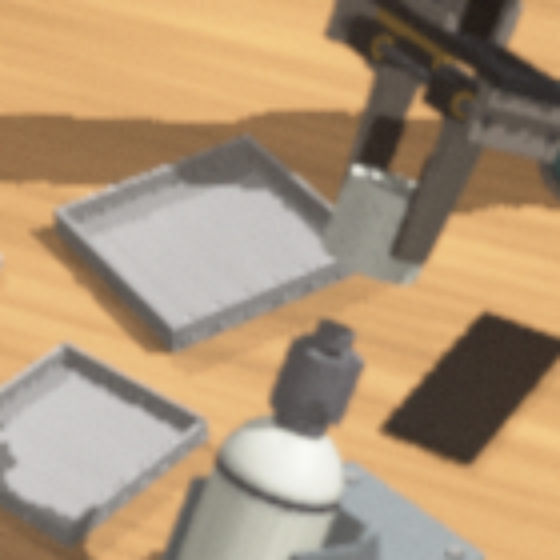

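```bash
cat >> h.py <<'E'
def Rdown():
    z=Ro.from_rotvec(bot.get_obs()["tcp_rot"]).as_matrix()[:,2]; z[2]=0; z/=np.linalg.norm(z); y=np.array([0,0,-1.]); return np.c_[np.cross(y,z),y,z]
T=np.array([.512,-.2765,0])
E
python3 -c "
from h import *
print(Rdown().round(2));plan(T+[0,0,.20],Rdown(),10)"
```

```text
[[ 0.8  0.   0.6]
 [-0.6  0.   0.8]
 [ 0.  -1.   0. ]]
err pos mm [   3.8 -237.8  -58.2] rot deg 30.08
[1.145, 0.948, -1.946, -0.015, -0.004, 0.05]
[1.184, 0.92, -1.936, -0.015, -0.004, 0.05]
[1.222, 0.889, -1.927, -0.015, -0.004, 0.05]
[1.258, 0.857, -1.918, -0.015, -0.004, 0.05]
[1.292, 0.822, -1.91, -0.015, -0.004, 0.05]
[1.325, 0.786, -1.903, -0.015, -0.004, 0.05]
[1.356, 0.748, -1.897, -0.015, -0.004, 0.05]
[1.385, 0.709, -1.891, -0.015, -0.004, 0.05]
[1.412, 0.668, -1.886, -0.015, -0.004, 0.05]
[1.437, 0.626, -1.881, -0.015, -0.004, 0.05]
```

View pics/top6.png

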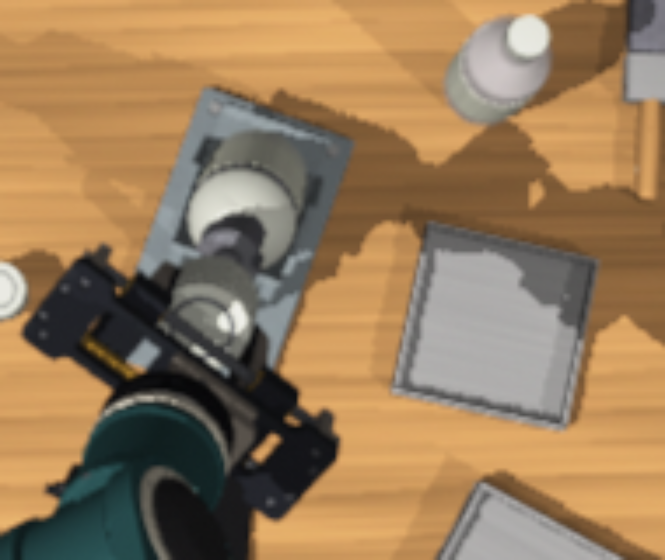

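Call:
move_arm(rows=[[1.5,0.5,-1.9,-0.015,-0.004,0.05,0],[1.5,0.5,-1.9,-0.015,-0.004,0.05,0],[1.4,0.6,-1.9,-0.015,-0.004,0.05,0],[1.4,0.6,-1.9,-0.015,-0.004,0.05,0],[1.3,0.8,-1.9,-0.015,-0.004,0.05,0]])

```text
t: 8.9
ee_pos: [0.5111, -0.154, 0.2435]
tcp_rot: [-1.502, 0.299, -0.711]
contact_force: [0.5, 0.1, 0.1]
width: 0.649
```

```bash
python3 -c "
from h import *
st();plan(T+[0,0,.20],Rdown(),5)"
```

```text
t 8.9 p [ 0.5111 -0.154   0.2435] q [0.03 0.1  0.19 2.06 0.01 0.73 1.13] F [0.5 0.1 0.1] M [ 0.03  0.22 -0.02] w 0.649
 along axis rel cap top mm 21.9 lat bx,by 29.1 -106.5 Fax -0.1 Max 0.01 tilt 15.23 theta 74.3
err pos mm [   0.9 -122.5  -43.5] rot deg 14.8
[1.259, 1.047, -2.019, -0.016, -0.002, 0.049]
[1.306, 1.017, -2.005, -0.016, -0.002, 0.049]
[1.351, 0.983, -1.992, -0.016, -0.002, 0.049]
[1.394, 0.948, -1.979, -0.016, -0.002, 0.049]
[1.436, 0.91, -1.967, -0.016, -0.002, 0.049]
```

Call:
move_arm(rows=[[1.25,1.0,-2.0,-0.016,-0.002,0.049,0],[1.3,1.0,-2.0,-0.016,-0.002,0.049,0],[1.35,1.0,-2.0,-0.016,-0.002,0.049,0],[1.4,0.95,-2.0,-0.016,-0.002,0.049,0],[1.45,0.9,-2.0,-0.016,-0.002,0.049,0]])

```text
t: 9.32
ee_pos: [0.511, -0.2836, 0.1948]
tcp_rot: [-1.512, 0.511, -0.488]
contact_force: [-0.3, 0.1, -0.2]
width: 0.649
```

```bash
python3 -c "
from h import *
st();plan(T+[0,0,.10],Rdown(),4)"
```

```text
t 9.32 p [ 0.511  -0.2836  0.1948] q [ 0.24  0.39  0.27  1.79 -0.12  0.99  1.48] F [-0.3  0.1 -0.2] M [-0.08 -0.06 -0.02] w 0.649
 along axis rel cap top mm -43.6 lat bx,by 45.2 -227.4 Fax 0.0 Max 0.01 tilt 30.84 theta 76.7
err pos mm [  1.    7.1 -94.8] rot deg 0.84
[-0.053, 2.37, 0.167, 0.001, -0.0, -0.003]
[-0.061, 2.37, 0.164, 0.001, -0.0, -0.003]
[-0.07, 2.37, 0.162, 0.001, -0.0, -0.003]
[-0.078, 2.37, 0.159, 0.001, -0.0, -0.003]
```

Call:
move_arm(rows=[[0,2.3,0.2,0.001,0,-0.003,0],[0,2.3,0.2,0,0,-0.003,0],[0,2.3,0.15,0,0,-0.003,0],[0,2.3,0.1,0,0,-0.003,0],[0,0,0,0,0,0,0]])

```text
t: 9.73
ee_pos: [0.5116, -0.2897, 0.0905]
tcp_rot: [-1.522, 0.519, -0.5]
contact_force: [-0.5, 0.5, -0.9]
width: 0.649
```

```bash
python3 -c "
from h import *
st();plan(T+[0,0,.03],Rdown(),4)
cv2.imwrite('pics/scene7.png',cv2.resize(bot.snapshot('scene')[150:290,110:290,::-1],None,fx=4,fy=4))
cv2.imwrite('pics/top7.png',cv2.resize(bot.snapshot('top')[120:280,280:450,::-1],None,fx=3.5,fy=3.5))"
```

```text
t 9.73 p [ 0.5116 -0.2897  0.0905] q [ 0.26  0.53  0.25  1.86 -0.15  0.79  1.51] F [-0.5  0.5 -0.9] M [0.04 0.04 0.01] w 0.649
 along axis rel cap top mm -135.3 lat bx,by -4.7 -232.9 Fax -0.4 Max -0.01 tilt 30.66 theta 76.4
err pos mm [  0.4  13.2 -60.5] rot deg 0.97
[-0.179, 1.509, 0.291, 0.004, -0.0, -0.002]
[-0.182, 1.509, 0.286, 0.004, -0.0, -0.002]
[-0.185, 1.51, 0.28, 0.004, -0.0, -0.002]
[-0.188, 1.511, 0.274, 0.004, -0.0, -0.002]
```

View pics/scene7.png

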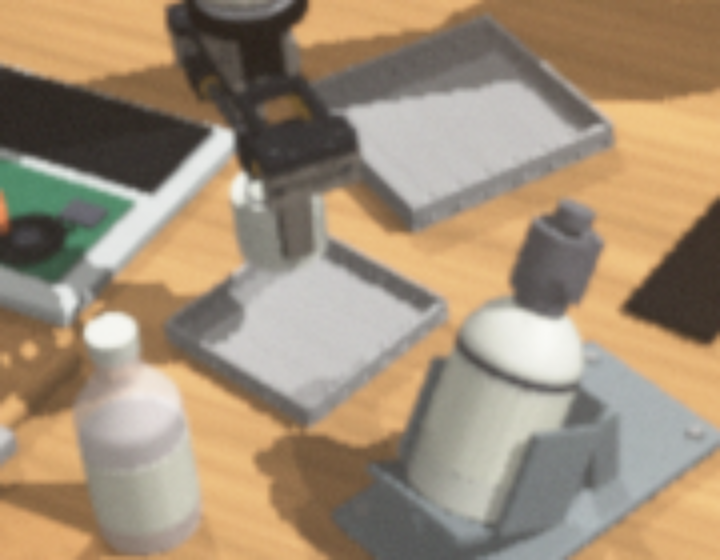

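View pics/top7.png

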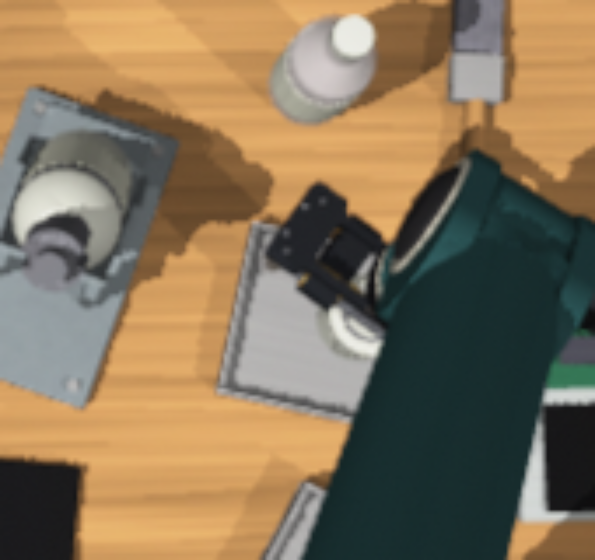

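Call:
move_arm(rows=[[-0.7,0.8,1.1,0.008,0,-0.004,0],[-0.2,1.2,0.3,0.004,0,-0.002,0],[-0.1,1.2,0.2,0,0,0,0],[-0.1,0.8,0.1,0,0,0,0],[0,0,0,0,0,0,0]])

```text
t: 10.25
ee_pos: [0.5208, -0.2738, 0.0595]
tcp_rot: [-1.515, 0.497, -0.522]
contact_force: [0.1, -0.2, -0.2]
width: 0.65
```

```bash
python3 -c "
from h import *
st();plan(T+[0,0,.024],Rdown(),2)"
```

```text
t 10.25 p [ 0.5208 -0.2738  0.0595] q [ 0.25  0.56  0.22  1.89 -0.18  0.69  1.5 ] F [ 0.1 -0.2 -0.2] M [-0.06  0.04 -0.02] w 0.65
 along axis rel cap top mm -163.6 lat bx,by -17.6 -214.7 Fax -0.2 Max 0.02 tilt 29.08 theta 75.9
err pos mm [ -8.8  -2.7 -35.5] rot deg 0.95
[-0.299, 1.77, -0.378, -0.0, -0.0, 0.008]
[-0.284, 1.773, -0.377, -0.0, -0.0, 0.008]
```

Call:
move_arm(rows=[[-0.3,0.9,-0.4,0,0,0.008,0],[-0.2,0.9,-0.3,0,0,0.006,0],[0,0.8,0,0,0,0,0],[0,0,0,0,0,0,0]])

```text
t: 10.58
ee_pos: [0.5135, -0.2783, 0.0331]
tcp_rot: [-1.511, 0.506, -0.514]
contact_force: [-1.0, 0.4, -1.5]
width: 0.649
```

```bash
python3 -c "
from h import *
st();plan(T+[0,0,.0195],Rdown(),1)
cv2.imwrite('pics/scene8.png',cv2.resize(bot.snapshot('scene')[150:290,110:290,::-1],None,fx=4,fy=4))"
```

```text
t 10.58 p [ 0.5135 -0.2783  0.0331] q [ 0.28  0.6   0.21  1.9  -0.19  0.66  1.53] F [-1.   0.4 -1.5] M [-0.    0.03  0.01] w 0.649
 along axis rel cap top mm -183.8 lat bx,by -35.3 -221.6 Fax -0.7 Max 0.02 tilt 29.71 theta 75.9
err pos mm [ -1.5   1.8 -13.6] rot deg 0.3
[-0.238, 1.362, 0.053, -0.001, -0.0, 0.005]
```

View pics/scene8.png

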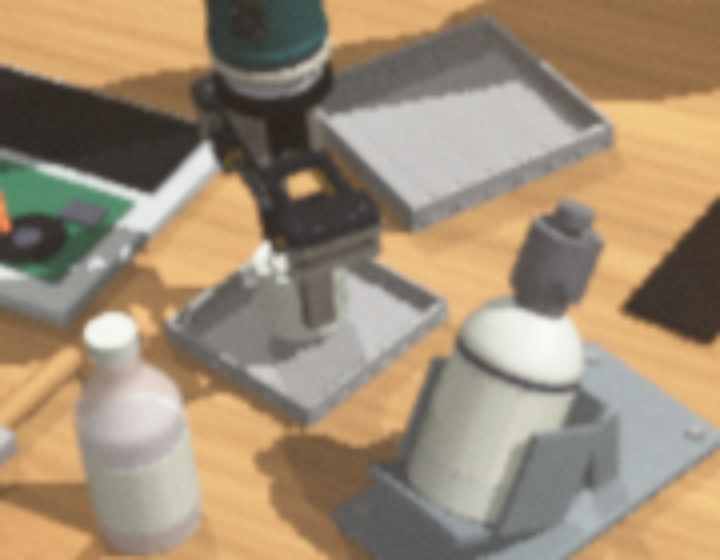

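Cap hangs upright over the tray floor, well inside. Lower slowly until contact.

Call:
move_arm(rows=[[-0.1,0.5,0,0,0,0.005,0],[0,0.4,0,0,0,0,0],[0,0.2,0,0,0,0,0],[0,0,0,0,0,0,0]])

```text
t: 10.97
ee_pos: [0.5134, -0.2788, 0.0221]
tcp_rot: [-1.51, 0.509, -0.512]
contact_force: [-0.3, -0.1, -0.5]
width: 0.652
```

```bash
python3 -c "
from h import *
st();ft();plan(T+[0,0,.0195],Rdown(),1)"
```

```text
t 10.97 p [ 0.5134 -0.2788  0.0221] q [ 0.28  0.62  0.2   1.9  -0.2   0.64  1.53] F [-0.3 -0.1 -0.5] M [-0.08  0.07 -0.  ] w 0.652
 along axis rel cap top mm -193.5 lat bx,by -40.8 -222.1 Fax -0.3 Max 0.05 tilt 29.9 theta 75.8
 tool F [-0.1  0.5 -0.3] tool M [-0.1   0.    0.01]
err pos mm [-1.4  2.3 -2.6] rot deg 0.1
[-0.252, 0.256, 0.094, -0.001, -0.0, 0.002]
```

Call:
move_arm(rows=[[0,0.12,0,0,0,0,0],[0,0.12,0,0,0,0,0],[0,0.08,0,0,0,0,0]])

```text
t: 11.22
ee_pos: [0.5135, -0.2789, 0.022]
tcp_rot: [-1.508, 0.509, -0.511]
contact_force: [-1.2, 0.4, 1.7]
width: 0.65
```

```bash
python3 -c "
from h import *
st();ft()"
```

```text
t 11.22 p [ 0.5135 -0.2789  0.022 ] q [ 0.28  0.62  0.2   1.9  -0.2   0.64  1.53] F [-1.2  0.4  1.7] M [0.06 0.37 0.01] w 0.65
 along axis rel cap top mm -193.6 lat bx,by -40.7 -222.1 Fax 2.1 Max 0.04 tilt 29.94 theta 75.8
 tool F [-1.2 -1.7 -0.4] tool M [-0.17 -0.01  0.33]
```

Call:
move_arm(rows=[[0,0.2,0,0,0,0,0],[0,0.15,0,0,0,0,0]])

```text
t: 11.38
ee_pos: [0.5135, -0.2789, 0.0219]
tcp_rot: [-1.507, 0.509, -0.511]
contact_force: [-3.1, 2.2, 10.2]
width: 0.653
```

```bash
python3 -c "
from h import *
st();ft()
cv2.imwrite('pics/scene9.png',cv2.resize(bot.snapshot('scene')[180:280,140:240,::-1],None,fx=6,fy=6))"
```

```text
t 11.38 p [ 0.5135 -0.2789  0.0219] q [ 0.29  0.62  0.2   1.9  -0.2   0.64  1.53] F [-3.1  2.2 10.2] M [ 0.28  0.98 -0.02] w 0.653
 along axis rel cap top mm -193.6 lat bx,by -40.7 -222.1 Fax 10.6 Max 0.03 tilt 29.96 theta 75.8
 tool F [ -3.7 -10.2  -0.1] tool M [-0.37  0.02  0.95]
```

View pics/scene9.png

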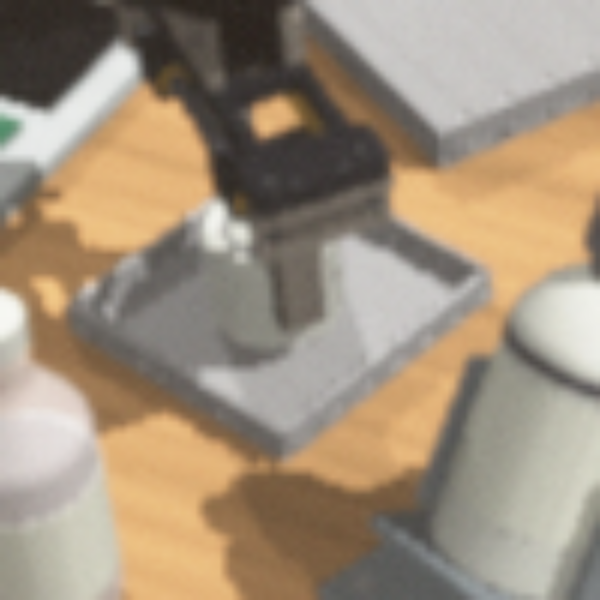

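Call:
move_arm(rows=[[0,-0.02,0,0,0,0,0],[0,0,0,0,0,0,0.7],[0,0,0,0,0,0,0.8],[0,0,0,0,0,0,0.9],[0,0,0,0,0,0,0.95]])

```text
t: 11.85
ee_pos: [0.5148, -0.2791, 0.0233]
tcp_rot: [-1.508, 0.506, -0.513]
contact_force: [0.7, -0.2, 0.3]
width: 0.893
```

```bash
python3 -c "
from h import *
st();ft()
cv2.imwrite('pics/scene10.png',cv2.resize(bot.snapshot('scene')[180:280,140:240,::-1],None,fx=6,fy=6))"
```

```text
t 11.85 p [ 0.5148 -0.2791  0.0233] q [ 0.29  0.62  0.2   1.9  -0.2   0.64  1.53] F [ 0.7 -0.2  0.3] M [-0.05 -0.03  0.05] w 0.893
 along axis rel cap top mm -193.1 lat bx,by -38.9 -221.9 Fax -0.0 Max 0.06 tilt 29.78 theta 75.8
 tool F [ 0.6 -0.3  0.3] tool M [-0.02 -0.05 -0.06]
```

View pics/scene10.png

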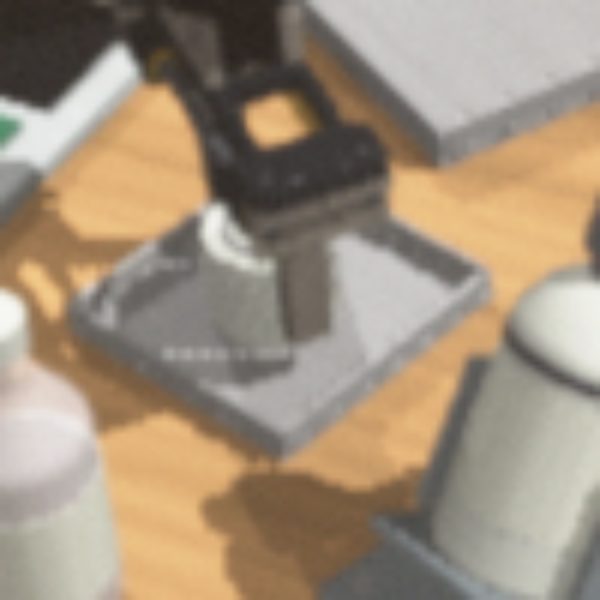

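Released and standing. Retreat straight up, with little lateral drift.

Call:
move_arm(rows=[[0,-0.4,0,0,0,0,1],[0,-0.6,0,0,0,0,1],[0,-0.8,0,0,0,0,1]])

```text
t: 12.15
ee_pos: [0.5134, -0.2785, 0.0405]
tcp_rot: [-1.507, 0.51, -0.51]
contact_force: [0.9, -0.2, 0.1]
width: 1.002
```

```bash
python3 -c "
from h import *
st();ft()"
```

```text
t 12.15 p [ 0.5134 -0.2785  0.0405] q [ 0.28  0.59  0.21  1.89 -0.19  0.68  1.53] F [ 0.9 -0.2  0.1] M [ 0.01  0.08 -0.07] w 1.002
 along axis rel cap top mm -177.5 lat bx,by -31.7 -221.8 Fax -0.4 Max -0.05 tilt 30.01 theta 75.8
 tool F [ 0.8 -0.1  0.4] tool M [-0.03  0.07  0.07]
```

Call:
move_arm(rows=[[0,-1.2,0,0,0,0,1],[0,-1.5,0,0,0,0,1],[0,-2,0,0,0,0,1],[0,-2.5,0,0,0,0,1],[0,-2.5,0,0,0,0,1]])

```text
t: 12.57
ee_pos: [0.511, -0.2778, 0.1423]
tcp_rot: [-1.507, 0.514, -0.505]
contact_force: [0.1, -0.4, 0.5]
width: 0.997
```

Call:
move_arm(rows=[[0,-3,0,0,0,0,1],[0,-3,0,0,0,0,1],[-2,-2,0,0,0,0,1],[-1,-1,0,0,0,0,1],[0,0,0,0,0,0,1]])

```text
t: 12.98
ee_pos: [0.489, -0.2616, 0.2491]
tcp_rot: [-1.508, 0.503, -0.519]
contact_force: [0.5, -0.1, -0.3]
width: 0.996
```

```bash
python3 -c "
from h import *
st();ft()
cv2.imwrite('pics/scene11.png',bot.snapshot('scene')[:,:,::-1])
cv2.imwrite('pics/scene11c.png',cv2.resize(bot.snapshot('scene')[180:280,140:240,::-1],None,fx=6,fy=6))
cv2.imwrite('pics/top11.png',bot.snapshot('top')[:,:,::-1])"
```

```text
t 12.98 p [ 0.489  -0.2616  0.2491] q [ 0.2   0.26  0.27  1.83 -0.09  1.05  1.43] F [ 0.5 -0.1 -0.3] M [-0.06 -0.06  0.02] w 0.996
 along axis rel cap top mm 17.6 lat bx,by 47.6 -214.8 Fax -0.5 Max 0.04 tilt 29.41 theta 75.7
 tool F [0.5 0.3 0.2] tool M [-0.01 -0.02 -0.08]
```

View pics/scene11c.png

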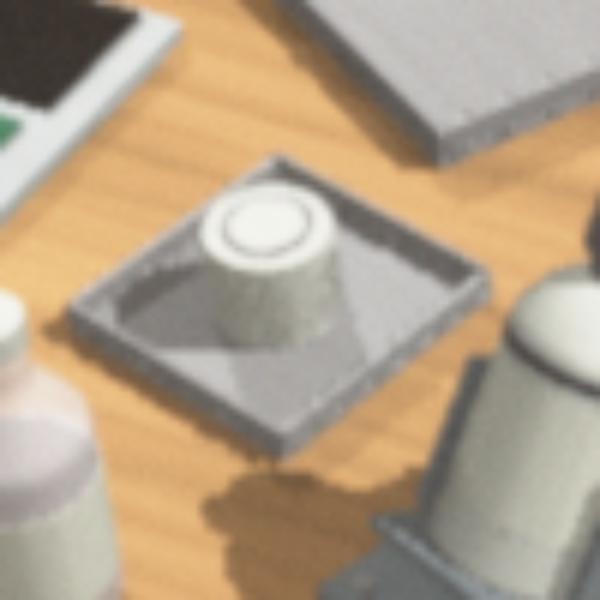

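View pics/top11.png

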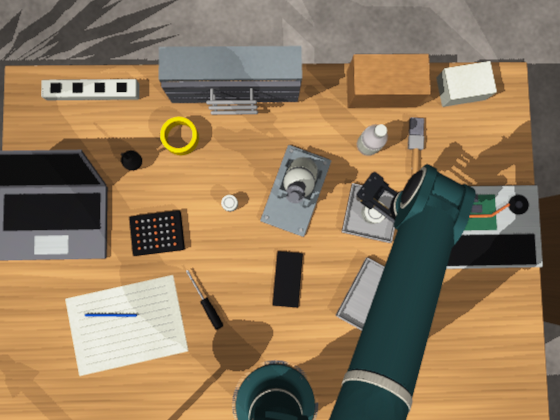

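View pics/scene11.png

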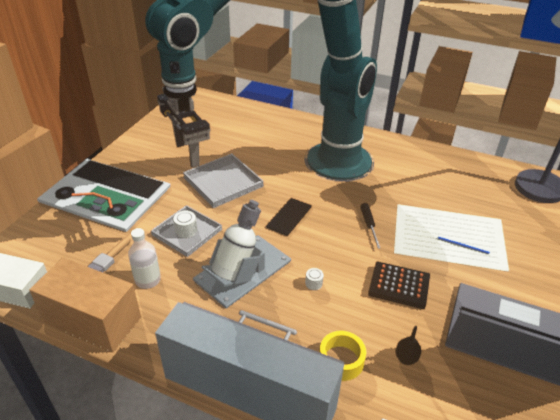

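```bash
python3 -c "
from h import *
print(onz('scene',(184.3,217.1),.054),T)
print(bot.hand_in())"
```

```text
[ 0.50997195 -0.27586389  0.054     ] [ 0.512  -0.2765  0.    ]
the job is handed in; nothing more can be done
None
```

The cap is off the leaning bottle and standing on its open rim in the 140 mm tray, and the job was handed in at about 13 s of robot time; `hand_in` reports no verdict.

- **Opening:** I gripped the larger cap along the bottle's axis and pressed it about 8 mm, at 12–14 N. I turned it 109° anticlockwise in one go, and the twist about the axis stayed at or below about 0.1 N m. When I let it up, it rose about 4.5 mm above its locked height, and the readings during the lift showed about 1 N of axial force.
- **Placing:** I lifted it 92 mm along the axis, brought it upright and lowered it into the tray until it touched the floor (10 N at most). Then I opened the fingers and backed off to 0.25 m.

**Last checks:**
- **Cap position:** its top ray-casts to (0.510, −0.276), about 2 mm from the tray centre. In the pictures it stands upright on its rim.
- **Bystanders and contact:** the bystanders look unmoved in both views; I compared them by eye only. The robot touches nothing, and its force reading is at noise level.
- **One disagreement:** the cap met the tray floor with the tool about 2.5 mm higher than I had predicted. I put this down to my estimate of the cap-top height or a small slip in the grip, as contact was firm and level.

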